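Reset the thread tension dial

TASK

Reset the thread tension on the unit that carries the wooden thread spool: turn its dial clockwise (seen from above) all the way to its stop, then turn it back two clicks and let go. Do not turn the dial of the other unit, the one with the small bobbin.

Things in the scene. Friction and masses are not known exactly. Their poses are not given: they have to be found in the camera images.
- spool_unit: Grey tension unit with the wooden spool, fixed to the counter; plate 205x82x10 mm, low metal drum 74 mm wide, top at 34 mm. Origin: on the counter under the dial's axis; x runs along the plate to an upright spindle at x = 110 mm (top 66 mm high) holding a flanged wooden thread spool 38 mm wide, 50 high. A like unit with a bobbin 21 mm wide, 11 high stands beside it; either may be on the left.
- spool_dial (a joint): The dial to set, in rad: 0 at the clockwise stop, growing counterclockwise seen from above, far stop at 2.62. It clicks into a rest every 30 degrees (0.524), so two clicks back is 1.047. It starts between 0.45 and 1.25, or at a rest next to that. A light detent (about 0.05 N m) draws it to the nearest rest when let go, unless left midway; no other spring.
- spool_dial_grip (a point): Where to grip that dial: on its vertical axis, 62 mm above the counter. Black disc 54 mm wide, its top 41 mm above the counter, with an upright bar 46 mm long, 14 thick, top at 74 mm: grip it across from above. x: along the bar to its pointer end (white line), y: across the bar, z: up; turns with the dial. Six dark marks on the drum show the rests, the broadest the clockwise stop.
- bobbin_dial_pointer (a point): Pointer end of the other dial, on the unit with the small bobbin (not to be turned): on top of the end of its bar, 23 mm from that dial's axis, 74 mm above the counter; x points along that bar, away from the axis.

How it is judged:
On the way:
1. the spool unit's dial is turned clockwise to its stop (value of joint spool_dial below 0.1 rad), for 0.1 s.
At the end, for the whole second after the job is handed in: The spool unit's dial, having been at its clockwise stop, rests two clicks (60 degrees, within 12 degrees) counterclockwise of that stop (value of joint spool_dial between 0.837 and 1.257 rad and velocity of joint spool_dial between -0.1 and 0.1 rad/s); the robot touches nothing.
It fails at once if the dial of the unit with the bobbin is turned (its pointer end moves more than 12 mm) (distance of bobbin_dial_pointer from where it was at the start of the episode above 0.012 m).
It also fails if it takes over 38 s, if anything falls off the work surface, if the arm or the gripper's body presses on something with over 40 N, if the wrist force passes 120 N, or if a joint passes its speed limit or range.

ROBOT

A 6-joint arm with a two-finger parallel gripper is mounted at the origin on the work surface; the furniture and walls round the work are solid. World frame = base frame: x ahead of the robot, y to its left, z up, the work surface at z = 0. Lengths are in m, angles in rad, forces in N, time in s.
With the tool pointing down it reaches from about 0.375 to 0.9 m from the base axis. Payload 3.1 kg.
Tool frame: the origin (TCP) lies between the finger pads; the fingertips stand 11 mm ahead of it and the grasp point (between the pads) lies 8 mm behind it; z points along the fingers, y is the line along which they close (so a half turn about z gives the same grasp; the last joint's range is limited). The gripper opens to 87 mm and grips with 3 to 60 N. Pads are 19 mm wide; open, the fingers measure 117 mm over their backs; the gripper's body (75 mm by 190 mm) begins 51 mm behind the grasp point.
Start: joints at [0.932, 0.527, 1.433, -0, 1.181, -0.178], TCP at [0.277, 0.56, 0.234] pointing down, gripper open.
Joint ranges: [-3.08, 3.08], [-0.75, 2.2], [0.22, 2.44], [-1.43, 4.57], [0, 2.65], [-2.85, 2.85]. Speed limits (rad/s): [2.79, 2.79, 3.14, 3.14, 3.14, 3.14].

INTERFACE

Orientations are given as a rotation vector (axis times angle).
In Python, from bench import manip gives the robot as it stands.
- The arm moves only by the tool move_arm, never from a script. Its argument "targets" is a list of rows, each a list of 6 numbers: the shift along the world's x, y, z each as a share of 5 cm, from -1 to 1, then the turn, a rotation vector about the world's x, y, z each as a share of 0.1 rad, from -1 to 1. In form: [[tx, ty, tz, rx, ry, rz], ...]. A call has 1 to 5 rows; each row shifts and turns the commanded pose from where the row before left it; what a row does not reach is not made up. A row lasts 1/10 s, in which the tool goes at most 50 mm and 8.59 degrees, less where a joint would pass 70% of its speed; a pose out of reach is approached as far as the arm can. A call with a number of a shift or a turn outside -1 to 1 is refused whole. A call with a gripper value outside its range is refused whole. "claw" is the opening, from 0 (shut) to 1 (fully open), set as the call begins (left out, the last holds). The fingers move at their own pace and stop on an object; the grip force is fixed at half the most. Time passes only in rows, so rows that do not move let the fingers close. It gives the time, the measured TCP pose, the force, the opening and the grip force at its end, in the units of the state.
- manip.observe(): the state, without advancing time (a new reading comes with each control period).
- manip.capture(name): name is "scene" or "top"; returns the picture (384x512x3 uint8, blue, green, red); there is no depth.
- manip.camera_model(name): a dict with "intrinsics" (3x3 intrinsics, pixels), "R" (3x3) and "t" (3): a world point X has camera coordinates R X + t. Camera axes: x right, y down, z forward; pixel columns grow to the right and rows downward; lengths in m; the calibration is good to about 2 mm. A picture is of the moment at which its call begins. camera_model takes no time and is no camera call.
- manip.finish_job(): hands the job in; it is judged then, once.
The state is a dict: "time": time; "joints": joint angles; "qvel": joint speeds; "joint_efforts": joint torques, N m; "position": TCP position; "tcp_rot": TCP orientation; "contact_force": force on the tool from outside, world axes, zero at the start; "wrist_torque": the same for the moment, N m; "grip_width": finger opening in m; "grasp_force": force on a finger pad.
Only numpy, scipy, OpenCV 4.12 (cv2) and the standard library are available. Lean on these libraries where they do the work, as an engineer would, in place of code of your own. Each camera call takes 0.05 s, during which the arm holds its last target. There are 200 camera calls.

## Working session

There is one attempt and no reset: what is moved stays moved. The work goes in short steps, Python scripts to look and compute and a tool call to move; the robot and the scene stay as the last step left them, time stands still between calls to the robot, and variables do not carry over. Pictures are saved under pics/ and viewed, at most 10 in all, crops included, and the job is handed in when it is done.

Besides the shell and the picture viewer there is one more tool, called by a JSON object that holds its "op" and its "data", one argument or row to a line. move_arm: Moves the arm, as the interface text tells. Shift numbers are shares of 5 cm and turn numbers shares of 0.1 rad, none past 1 either way. Its arguments: {"type":"object","properties":{"targets":{"type":"array","items":{"type":"array","items":{"type":"number"}}},"claw":{"type":"number"}},"required":["targets"]}

```bash
mkdir -p pics; python3 - <<'E'
from bench import manip
import cv2
for n in("scene","top"):
    cv2.imwrite(f"pics/{n}0.png",manip.capture(n))
    m=manip.camera_model(n);print(n,m)
s=manip.observe();print(s)
E
```

```text
scene {'intrinsics': array([[365.31038535,   0.        , 262.43111343],
       [  0.        , 365.31038535, 188.45171604],
       [  0.        ,   0.        ,   1.        ]]), 'R': array([[ 7.22275944e-01, -6.91604652e-01,  6.82798307e-04],
       [-4.15639251e-01, -4.34860691e-01, -7.98836775e-01],
       [ 5.52776152e-01,  5.76696788e-01, -6.01547455e-01]]), 't': array([-0.36856622,  0.28565024,  0.62553844])}
top {'intrinsics': array([[418.55029406,   0.        , 248.97085325],
       [  0.        , 418.55029406, 198.25710782],
       [  0.        ,   0.        ,   1.        ]]), 'R': array([[ 2.79185019e-02, -9.99609891e-01, -7.89815846e-04],
       [-9.88253654e-01, -2.74825489e-02, -1.50331054e-01],
       [ 1.50250702e-01,  4.97755622e-03, -9.88635398e-01]]), 't': array([-0.00752787,  0.5204265 ,  1.04535111])}
{'time': 0.1, 'joints': array([ 9.32486098e-01,  5.28334080e-01,  1.43376666e+00,  1.46115821e-06,
        1.18139702e+00, -1.78493393e-01]), 'qvel': array([ 0.00064651, -0.00396001, -0.0032053 ,  0.00064707,  0.0006456 ,
        0.00032096]), 'joint_efforts': array([-4.44423949e-04, -4.40984309e+01, -1.77150142e+01,  6.35129353e-02,
        5.34192973e-02, -1.09102871e-05]), 'position': array([0.27695204, 0.55958319, 0.23269589]), 'tcp_rot': array([-7.15760247e-01, -3.05818951e+00,  2.74490685e-03]), 'contact_force': array([-0.35467711, -0.18131408, -0.04396714]), 'wrist_torque': array([ 0.03411413, -0.02040578, -0.01753469]), 'grasp_force': 0.0, 'grip_width': 0.087065079292888}
```

View pics/top0.png

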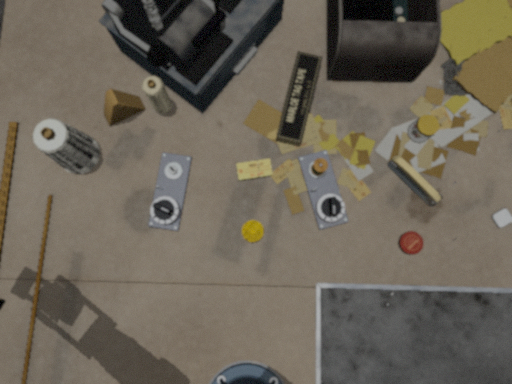

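View pics/scene0.png

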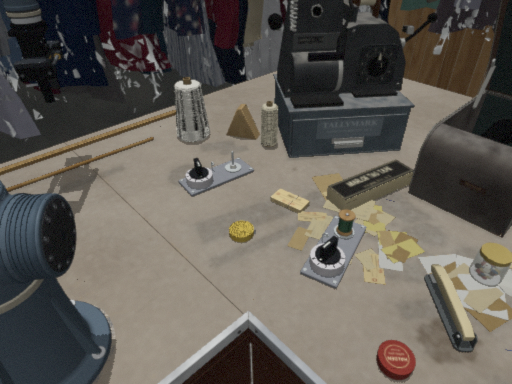

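The top picture shows the spool unit on the right, with its dial near (330,207) and the spool near (320,167). The bobbin unit is on the left, with its dial near (164,209). I'll zoom in on the spool unit.

```bash
python3 - <<'E'
import cv2,numpy as np
a=cv2.imread("pics/top0.png")[145:235,285:365];b=cv2.imread("pics/scene0.png")[200:290,290:370]
cv2.imwrite("pics/crop.png",np.hstack([cv2.resize(x,None,fx=5,fy=5,interpolation=cv2.INTER_CUBIC) for x in(a,b)]))
E
cat > h.py <<'E'
from bench import manip
import numpy as np
def ray(n,uv,z):
    m=manip.camera_model(n);R,t=m["R"],m["t"]
    c=-R.T@t;d=R.T@np.linalg.solve(m["intrinsics"],[*uv,1])
    return c+d*(z-c[2])/d[2]
def proj(n,X):
    m=manip.camera_model(n);p=m["intrinsics"]@(m["R"]@np.array(X)+m["t"]);return p[:2]/p[2]
E
```

```text
(no output)
```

View pics/crop.png

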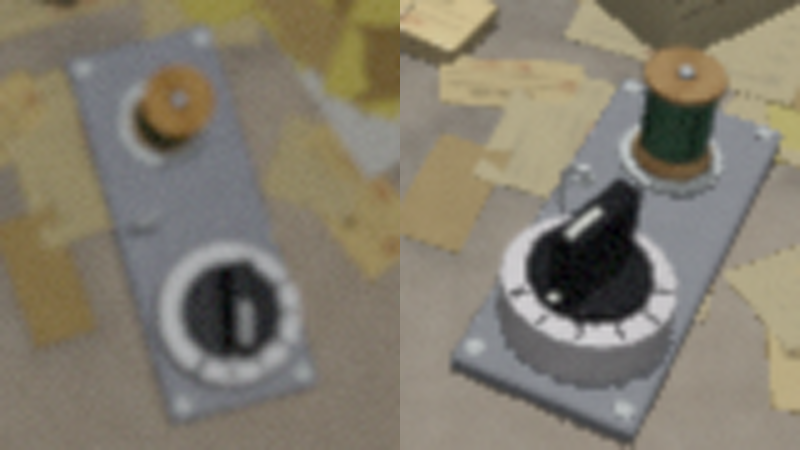

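The spool unit's drum centre is near top px (330.7,207.3). The spindle top is near (320.6,164.2) in top and (347,214) in scene. The white pointer line in scene runs (323,248.2)–(330.4,241.6), so it points back towards the robot.

```bash
python3 - <<'E'
from h import *
p=lambda x,y:((x+.5)/5-.5+285,(y+.5)/5-.5+145)
q=lambda x,y:((x-400+.5)/5-.5+290,(y+.5)/5-.5+200)
r=np.round
print("drum top",r(ray("top",p(230,313),.034),4),"disc top",r(ray("top",p(231,311),.041),4))
print("drum scene",r(ray("scene",q(588,273),.034),4),"disc",r(ray("scene",q(591,263),.041),4))
print("spindle",r(ray("top",p(180,98),.066),4),r(ray("scene",q(687,72),.066),4))
# plate bolts
print("bolts top",[r(ray("top",p(*c),.011),4) for c in((84,70),(203,38),(182,406),(304,373))])
a=ray("scene",q(567,243),.074);b=ray("scene",q(604,210),.074);print("line",r(a,4),r(b,4),np.degrees(np.arctan2(*(a-b)[[1,0]])))
print("topline",r(ray("top",p(245,302),.074),4),r(ray("top",p(244,342),.074),4))
# drum marks bearings
c=ray("scene",q(588,273),.034)
for m in((518,292),(543,322),(583,336),(622,332),(650,318),(662,293)):
    d=ray("scene",q(*m),.034)-c;print(m,r(d,4),r(np.hypot(*d[:2]),4),r(np.degrees(np.arctan2(d[1],d[0])),1))
c=ray("top",p(230,313),.034)
for m in((290,290),(293,338),(273,362),(236,377),(196,368),(172,345)):
    d=ray("top",p(*m),.034)-c;print(m,r(np.hypot(*d[:2]),4),r(np.degrees(np.arctan2(d[1],d[0])),1))
E
```

```text
drum top [ 0.5037 -0.2055  0.034 ] disc top [ 0.5038 -0.2046  0.041 ]
drum scene [ 0.5033 -0.2036  0.034 ] disc [ 0.5029 -0.2045  0.041 ]
spindle [ 0.6096 -0.1739  0.066 ] [ 0.6055 -0.1749  0.066 ]
bolts top [array([ 0.6369, -0.1313,  0.011 ]), array([ 0.6564, -0.1955,  0.011 ]), array([ 0.4567, -0.1845,  0.011 ]), array([ 0.4759, -0.2489,  0.011 ])]
line [ 0.4774 -0.208   0.074 ] [ 0.5026 -0.2069  0.074 ] -177.37734308928023
topline [ 0.504  -0.2053  0.074 ] [ 0.4838 -0.2047  0.074 ]
(518, 292) [-0.0294  0.0135  0.    ] 0.0323 155.4
(543, 322) [-0.0345 -0.0041  0.    ] 0.0348 -173.3
(583, 336) [-0.0286 -0.0199  0.    ] 0.0349 -145.1
(622, 332) [-0.0155 -0.0296  0.    ] 0.0334 -117.7
(650, 318) [-0.0013 -0.0329  0.    ] 0.0329 -92.2
(662, 293) [ 0.0133 -0.0281  0.    ] 0.0311 -64.6
(290, 290) 0.0338 -67.5
(293, 338) 0.0348 -110.4
(273, 362) 0.0334 -138.3
(236, 377) 0.0334 -174.8
(196, 368) 0.0341 148.9
(172, 345) 0.0348 120.3
```

{"op": "move_arm", "data": {
  "targets": [
    [0.226, -0.764, -0.08, 0, 0, 0.25],
    [0.226, -0.764, -0.08, 0, 0, 0.25],
    [0.226, -0.764, -0.08, 0, 0, 0.25],
    [0.226, -0.764, -0.08, 0, 0, 0.25],
    [0.226, -0.764, -0.08, 0, 0, 0.25]
  ],
  "claw": 1
}}

```text
time: 0.6
position: [0.3337, 0.3675, 0.2131]
tcp_rot: [-0.521, -3.098, 0.001]
contact_force: [0.5, -0.4, -0.4]
grip_width: 0.087
grasp_force: 0.0
```

{"op": "move_arm", "data": {
  "targets": [
    [0.226, -0.764, -0.08, 0, 0, 0.25],
    [0.226, -0.764, -0.08, 0, 0, 0.25],
    [0.226, -0.764, -0.08, 0, 0, 0.25],
    [0.226, -0.764, -0.08, 0, 0, 0.25],
    [0.226, -0.764, -0.08, 0, 0, 0.25]
  ]
}}

```text
time: 1.1
position: [0.3904, 0.1766, 0.1933]
tcp_rot: [-0.327, -3.124, 0.0]
contact_force: [0.7, 0.3, 0.6]
grip_width: 0.0871
grasp_force: 0.0
```

{"op": "move_arm", "data": {
  "targets": [
    [0.226, -0.764, -0.08, 0, 0, 0.25],
    [0.226, -0.764, -0.08, 0, 0, 0.25],
    [0.226, -0.764, -0.08, 0, 0, 0.25],
    [0.226, -0.764, -0.08, 0, 0, 0.25],
    [0.226, -0.764, -0.08, 0, 0, 0.25]
  ]
}}

```text
time: 1.6
position: [0.4469, -0.0146, 0.1732]
tcp_rot: [-0.132, -3.138, -0.0]
contact_force: [0.5, 0.5, 0.7]
grip_width: 0.0871
grasp_force: 0.0
```

{"op": "move_arm", "data": {
  "targets": [
    [0.226, -0.764, -0.08, 0, 0, 0.25],
    [0.226, -0.764, -0.08, 0, 0, 0.25],
    [0.226, -0.764, -0.08, 0, 0, 0.25],
    [0.226, -0.764, -0.08, 0, 0, 0.25],
    [0.226, -0.764, -0.08, 0, 0, 0.25]
  ]
}}

```text
time: 2.1
position: [0.5033, -0.2055, 0.153]
tcp_rot: [0.064, -3.14, -0.001]
contact_force: [0.7, 0.2, 0.2]
grip_width: 0.0871
grasp_force: 0.0
```

{"op": "move_arm", "data": {
  "targets": [
    [0, 0, 0, 0, 0, 0],
    [0, 0, 0, 0, 0, 0]
  ]
}}

```text
time: 2.3
position: [0.5028, -0.2044, 0.1529]
tcp_rot: [0.06, -3.14, -0.002]
contact_force: [-0.1, 0.7, 0.4]
grip_width: 0.0874
grasp_force: 0.0
```

```bash
cat >> h.py <<'E'
from scipy.spatial.transform import Rotation as Ro
def st():
    s=manip.observe();y=Ro.from_rotvec(s["tcp_rot"]).as_matrix()
    print("t",s["time"],"p",s["position"].round(4),"z",y[:,2].round(3),"yaw",np.degrees(np.arctan2(y[1,1],y[0,1])).round(2),"F",s["contact_force"].round(1),"T",s["wrist_torque"].round(2),"w",round(s["grip_width"],4),"g",round(s["grasp_force"],1),"j6",s["joints"][5].round(2))
E
python3 -c "from h import *;st()"
```

```text
t 2.3 p [ 0.5028 -0.2044  0.1529] z [-0.001  0.001 -1.   ] yaw 92.18 F [-0.1  0.7  0.4] T [ 0.06  0.02 -0.04] w 0.0874 g 0.0 j6 -2.2
```

Joint 6 would end near its limit this way round, so I'll use the half-turned grasp.

{"op": "move_arm", "data": {
  "targets": [
    [0, 0, 0, 0, 0, -1],
    [0, 0, 0, 0, 0, -1],
    [0, 0, 0, 0, 0, -1],
    [0, 0, 0, 0, 0, -1],
    [0, 0, 0, 0, 0, -1]
  ]
}}

```text
time: 2.8
position: [0.5024, -0.2017, 0.1535]
tcp_rot: [-0.719, -3.056, -0.001]
contact_force: [-0.5, -0.0, 0.2]
grip_width: 0.0867
grasp_force: 0.0
```

{"op": "move_arm", "data": {
  "targets": [
    [0, 0, 0, 0, 0, -1],
    [0, 0, 0, 0, 0, -1],
    [0, 0, 0, 0, 0, -1],
    [0, 0, 0, 0, 0, -1],
    [0, 0, 0, 0, 0, -1]
  ]
}}

```text
time: 3.3
position: [0.5023, -0.2017, 0.1535]
tcp_rot: [-1.453, -2.783, -0.001]
contact_force: [-0.1, 0.2, 0.4]
grip_width: 0.0871
grasp_force: 0.0
```

{"op": "move_arm", "data": {
  "targets": [
    [0, 0, 0, 0, 0, -1],
    [0, 0, 0, 0, 0, -1],
    [0, 0, 0, 0, 0, -1],
    [0, 0, 0, 0, 0, -1],
    [0, 0, 0, 0, 0, -1]
  ]
}}

```text
time: 3.8
position: [0.5024, -0.2017, 0.1535]
tcp_rot: [-2.096, -2.337, 0.0]
contact_force: [-0.3, 0.6, 0.2]
grip_width: 0.0869
grasp_force: 0.0
```

{"op": "move_arm", "data": {
  "targets": [
    [0, 0, 0, 0, 0, -1],
    [0, 0, 0, 0, 0, -1],
    [0, 0, 0, 0, 0, -1],
    [0, 0, 0, 0, 0, -1],
    [0, 0, 0, 0, 0, -1]
  ]
}}

```text
time: 4.3
position: [0.5024, -0.2017, 0.1535]
tcp_rot: [-2.609, -1.746, 0.001]
contact_force: [-0.2, 0.5, -0.9]
grip_width: 0.0874
grasp_force: 0.0
```

{"op": "move_arm", "data": {
  "targets": [
    [0, 0, 0, 0, 0, -1],
    [0, 0, 0, 0, 0, -1],
    [0, 0, 0, 0, 0, -1],
    [0, 0, 0, 0, 0, -1],
    [0, 0, 0, 0, 0, -1]
  ]
}}

```text
time: 4.8
position: [0.5023, -0.2017, 0.1535]
tcp_rot: [-2.96, -1.046, 0.002]
contact_force: [0.1, -0.6, 0.8]
grip_width: 0.087
grasp_force: 0.0
```

{"op": "move_arm", "data": {
  "targets": [
    [0, 0, 0, 0, 0, -1],
    [0, 0, 0, 0, 0, -1],
    [0, 0, 0, 0, 0, -1],
    [0, 0, 0, 0, 0, -1],
    [0, 0, 0, 0, 0, -1]
  ]
}}

```text
time: 5.3
position: [0.5024, -0.2017, 0.1535]
tcp_rot: [-3.127, -0.281, 0.002]
contact_force: [0.1, -0.5, -0.4]
grip_width: 0.0872
grasp_force: 0.0
```

{"op": "move_arm", "data": {
  "targets": [
    [0, 0, -0.3, 0, 0, -1],
    [0, 0, -0.3, 0, 0, -0.4],
    [0, 0, -0.3, 0, 0, 0],
    [0, 0, -0.3, 0, 0, 0],
    [0, 0, 0, 0, 0, 0]
  ]
}}

```text
time: 5.8
position: [0.5012, -0.2012, 0.092]
tcp_rot: [-3.137, -0.068, 0.008]
contact_force: [0.5, 0.2, -0.3]
grip_width: 0.0871
grasp_force: 0.0
```

```bash
python3 - <<'E'
from h import *
import cv2
st()
a=manip.capture("top")[145:235,285:365];b=manip.capture("scene")[180:280,280:380]
cv2.imwrite("pics/crop2.png",np.hstack([cv2.resize(x,(400,450),interpolation=cv2.INTER_CUBIC) for x in(a,b)]))
E
```

```text
t 5.8 p [ 0.5012 -0.2012  0.092 ] z [-0.005  0.003 -1.   ] yaw -87.52 F [ 0.5  0.2 -0.3] T [ 0.02  0.2  -0.05] w 0.0871 g 0.0 j6 0.94
```

View pics/crop2.png

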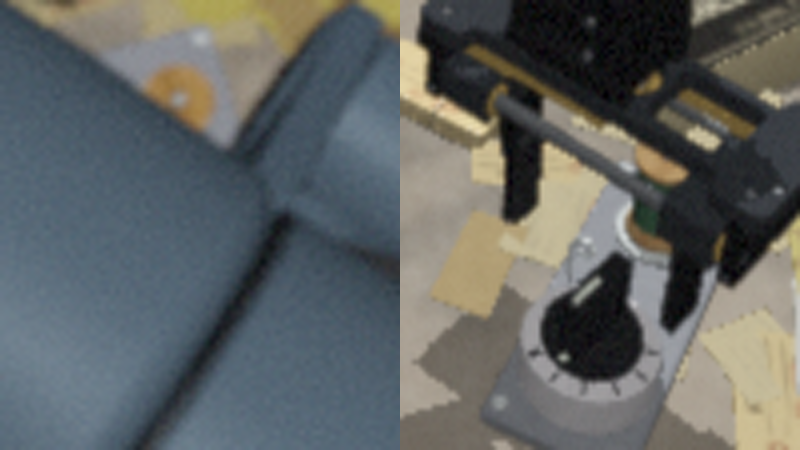

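The scene crop shows the fingers straddling the bar, with the dial at about (590,335) in the crop. Next I'll centre the tool, descend and grip.

{"op": "move_arm", "data": {
  "targets": [
    [0.045, -0.066, -0.24, 0, 0, 0],
    [0, 0, -0.24, 0, 0, 0],
    [0, 0, -0.22, 0, 0, 0],
    [0, 0, 0, 0, 0, 0],
    [0, 0, 0, 0, 0, 0]
  ]
}}

```text
time: 6.4
position: [0.5052, -0.207, 0.0579]
tcp_rot: [-3.14, -0.065, 0.002]
contact_force: [0.2, 0.3, 0.5]
grip_width: 0.0871
grasp_force: 0.0
```

```bash
python3 -c "from h import *;st()"
```

```text
t 6.4 p [ 0.5052 -0.207   0.0579] z [-0.001  0.001 -1.   ] yaw -87.61 F [0.2 0.3 0.5] T [-0.07  0.15  0.  ] w 0.0871 g 0.0 j6 0.94
```

{"op": "move_arm", "data": {
  "targets": [
    [-0.03, 0.05, 0, 0, 0, 0],
    [0, 0, 0, 0, 0, 0]
  ]
}}

```text
time: 6.6
position: [0.5038, -0.2044, 0.0588]
tcp_rot: [-3.141, -0.066, 0.0]
contact_force: [0.4, -0.1, 0.1]
grip_width: 0.0873
grasp_force: 0.0
```

{"op": "move_arm", "data": {
  "targets": [
    [0, 0, 0, 0, 0, 0],
    [0, 0, 0, 0, 0, 0],
    [0, 0, 0, 0, 0, 0],
    [0, 0, 0, 0, 0, 0],
    [0, 0, 0, 0, 0, 0]
  ],
  "claw": 0
}}

```text
time: 7.1
position: [0.5041, -0.2048, 0.0586]
tcp_rot: [3.141, 0.066, 0.0]
contact_force: [-0.3, -0.1, -0.0]
grip_width: 0.0551
grasp_force: 0.0
```

{"op": "move_arm", "data": {
  "targets": [
    [0, 0, 0, 0, 0, 0],
    [0, 0, 0, 0, 0, 0],
    [0, 0, 0, 0, 0, 0]
  ]
}}

```text
time: 7.4
position: [0.504, -0.2047, 0.0585]
tcp_rot: [-3.141, -0.066, 0.0]
contact_force: [-0.1, 0.6, -0.3]
grip_width: 0.0305
grasp_force: 0.0
```

```bash
python3 -c "from h import *;st()"
```

```text
t 7.4 p [ 0.504  -0.2047  0.0585] z [-0.  0. -1.] yaw -87.61 F [-0.1  0.6 -0.3] T [-0.03  0.15  0.01] w 0.0305 g 0.0 j6 0.94
```

{"op": "move_arm", "data": {
  "targets": [
    [0, 0, 0, 0, 0, 0],
    [0, 0, 0, 0, 0, 0],
    [0, 0, 0, 0, 0, 0],
    [0, 0, 0, 0, 0, 0]
  ]
}}

```text
time: 7.8
position: [0.5041, -0.2048, 0.0586]
tcp_rot: [3.141, 0.066, 0.0]
contact_force: [-0.3, -1.1, 0.2]
grip_width: 0.0139
grasp_force: 30.0
```

```bash
python3 -c "from h import *;st()"
```

```text
t 7.8 p [ 0.5041 -0.2048  0.0586] z [ 0. -0. -1.] yaw -87.61 F [-0.3 -1.1  0.2] T [-0.16  0.23 -0.04] w 0.0139 g 30.0 j6 0.94
```

{"op": "move_arm", "data": {
  "targets": [
    [0, 0, 0, 0, 0, -0.7],
    [0, 0, 0, 0, 0, -0.7],
    [0, 0, 0, 0, 0, -0.7],
    [0, 0, 0, 0, 0, -0.7],
    [0, 0, 0, 0, 0, -0.7]
  ]
}}

```text
time: 8.3
position: [0.504, -0.2054, 0.0585]
tcp_rot: [3.103, -0.485, 0.0]
contact_force: [-1.0, -2.6, -0.9]
grip_width: 0.0136
grasp_force: 30.0
```

{"op": "move_arm", "data": {
  "targets": [
    [0, 0, 0, 0, 0, -0.6],
    [0, 0, 0, 0, 0, 0],
    [0, 0, 0, 0, 0, 0]
  ]
}}

```text
time: 8.6
position: [0.504, -0.2055, 0.0586]
tcp_rot: [3.088, -0.573, 0.0]
contact_force: [-2.4, -4.9, -1.0]
grip_width: 0.014
grasp_force: 30.0
```

```bash
python3 -c "from h import *;st()"
```

```text
t 8.6 p [ 0.504  -0.2055  0.0586] z [-0.    -0.001 -1.   ] yaw -111.01 F [-2.4 -4.9 -1. ] T [-0.78  0.54 -0.05] w 0.014 g 30.0 j6 1.35
```

{"op": "move_arm", "data": {
  "targets": [
    [0, 0, 0, 0, 0, -0.5],
    [0, 0, 0, 0, 0, -0.3],
    [0, 0, 0, 0, 0, 0],
    [0, 0, 0, 0, 0, 0]
  ]
}}

```text
time: 9.0
position: [0.5039, -0.2056, 0.0586]
tcp_rot: [3.062, -0.696, 0.0]
contact_force: [-2.5, -4.7, -0.8]
grip_width: 0.0138
grasp_force: 30.0
```

```bash
python3 -c "from h import *;st()"
```

```text
t 9.0 p [ 0.5039 -0.2056  0.0586] z [-0.    -0.001 -1.   ] yaw -115.59 F [-2.5 -4.7 -0.8] T [-0.8   0.59 -0.03] w 0.0138 g 30.0 j6 1.43
```

{"op": "move_arm", "data": {
  "targets": [
    [0, 0, 0, 0, 0, -0.4],
    [0, 0, 0, 0, 0, -0.3],
    [0, 0, 0, 0, 0, 0],
    [0, 0, 0, 0, 0, 0]
  ]
}}

```text
time: 9.4
position: [0.5039, -0.2057, 0.0586]
tcp_rot: [3.037, -0.797, 0.0]
contact_force: [-0.8, -4.0, -1.2]
grip_width: 0.0139
grasp_force: 30.0
```

```bash
python3 -c "from h import *;st()"
```

```text
t 9.4 p [ 0.5039 -0.2057  0.0586] z [-0.    -0.002 -1.   ] yaw -119.42 F [-0.8 -4.  -1.2] T [-0.88  0.54  0.53] w 0.0139 g 30.0 j6 1.49
```

{"op": "move_arm", "data": {
  "targets": [
    [0, 0, 0, 0, 0, -0.3],
    [0, 0, 0, 0, 0, 0],
    [0, 0, 0, 0, 0, 0]
  ]
}}

```text
time: 9.7
position: [0.5041, -0.2057, 0.0586]
tcp_rot: [3.024, -0.841, 0.001]
contact_force: [-2.1, -5.2, -2.1]
grip_width: 0.0142
grasp_force: 30.0
```

```bash
python3 -c "from h import *;st()"
```

```text
t 9.7 p [ 0.5041 -0.2057  0.0586] z [-0.    -0.002 -1.   ] yaw -121.1 F [-2.1 -5.2 -2.1] T [-0.94  0.52  0.66] w 0.0142 g 30.0 j6 1.52
```

The torque rise shows the dial is at its stop. Now I'll turn it back 60°, plus the overpress.

{"op": "move_arm", "data": {
  "targets": [
    [0, 0, 0, 0, 0, 0.8],
    [0, 0, 0, 0, 0, 0.8],
    [0, 0, 0, 0, 0, 0.8],
    [0, 0, 0, 0, 0, 0.8],
    [0, 0, 0, 0, 0, 0.8]
  ]
}}

```text
time: 10.2
position: [0.5042, -0.2051, 0.0586]
tcp_rot: [3.133, -0.226, 0.001]
contact_force: [-1.9, -3.5, -1.0]
grip_width: 0.0139
grasp_force: 30.0
```

{"op": "move_arm", "data": {
  "targets": [
    [0, 0, 0, 0, 0, 0.8],
    [0, 0, 0, 0, 0, 0.8],
    [0, 0, 0, 0, 0, 0.8],
    [0, 0, 0, 0, 0, 0.8],
    [0, 0, 0, 0, 0, 0.8]
  ]
}}

```text
time: 10.7
position: [0.5042, -0.2044, 0.0586]
tcp_rot: [-3.115, -0.4, -0.001]
contact_force: [-0.4, -1.1, 0.7]
grip_width: 0.0138
grasp_force: 30.0
```

{"op": "move_arm", "data": {
  "targets": [
    [0, 0, 0, 0, 0, 0.8],
    [0, 0, 0, 0, 0, 0.8],
    [0, 0, 0, 0, 0, 0.8],
    [0, 0, 0, 0, 0, 0.7],
    [0, 0, 0, 0, 0, 0]
  ]
}}

```text
time: 11.2
position: [0.504, -0.2039, 0.0586]
tcp_rot: [-3.017, -0.871, -0.0]
contact_force: [-0.1, 1.3, 0.7]
grip_width: 0.0135
grasp_force: 30.0
```

{"op": "move_arm", "data": {
  "targets": [
    [0, 0, 0, 0, 0, 0],
    [0, 0, 0, 0, 0, 0]
  ]
}}

```text
time: 11.4
position: [0.5039, -0.2039, 0.0585]
tcp_rot: [-3.018, -0.869, -0.0]
contact_force: [1.3, 1.7, 0.7]
grip_width: 0.0134
grasp_force: 30.0
```

```bash
python3 -c "from h import *;st()"
```

```text
t 11.4 p [ 0.5039 -0.2039  0.0585] z [-0.     0.001 -1.   ] yaw -57.88 F [1.3 1.7 0.7] T [ 0.34  0.08 -0.11] w 0.0134 g 30.0 j6 0.42
```

Now I'll open the gripper and lift straight up.

{"op": "move_arm", "data": {
  "targets": [
    [0, 0, 0, 0, 0, 0],
    [0, 0, 0, 0, 0, 0],
    [0, 0, 0, 0, 0, 0],
    [0, 0, 0, 0, 0, 0],
    [0, 0, 0, 0, 0, 0]
  ],
  "claw": 1
}}

```text
time: 11.9
position: [0.5041, -0.2048, 0.0585]
tcp_rot: [3.018, 0.871, 0.0]
contact_force: [-0.1, 0.8, 0.6]
grip_width: 0.0455
grasp_force: 0.0
```

{"op": "move_arm", "data": {
  "targets": [
    [0, 0, 0, 0, 0, 0],
    [0, 0, 0, 0, 0, 0],
    [0, 0, 0.4, 0, 0, 0],
    [0, 0, 0.6, 0, 0, 0],
    [0, 0, 0.8, 0, 0, 0]
  ]
}}

```text
time: 12.4
position: [0.5028, -0.204, 0.148]
tcp_rot: [-3.015, -0.87, 0.005]
contact_force: [1.0, -0.1, 0.4]
grip_width: 0.0834
grasp_force: 0.0
```

{"op": "move_arm", "data": {
  "targets": [
    [0, 0.8, 0.4, 0, 0, 0],
    [0, 0.8, 0.4, 0, 0, 0],
    [0, 0.8, 0, 0, 0, 0],
    [0, 0.8, 0, 0, 0, 0],
    [0, 0.8, 0, 0, 0, 0]
  ]
}}

```text
time: 12.9
position: [0.5039, -0.0032, 0.189]
tcp_rot: [3.018, 0.87, 0.001]
contact_force: [0.7, 0.3, 0.1]
grip_width: 0.0874
grasp_force: 0.0
```

{"op": "move_arm", "data": {
  "targets": [
    [0, 0.8, 0, 0, 0, 0],
    [0, 0.8, 0, 0, 0, 0],
    [0, 0.5, 0, 0, 0, 0],
    [0, 0, 0, 0, 0, 0],
    [0, 0, 0, 0, 0, 0]
  ]
}}

```text
time: 13.4
position: [0.5039, 0.1005, 0.1885]
tcp_rot: [3.017, 0.873, -0.0]
contact_force: [-0.7, 0.7, 0.5]
grip_width: 0.0866
grasp_force: 0.0
```

```bash
python3 - <<'E'
from h import *
import cv2
st()
a=manip.capture("top")[145:235,285:365];b=manip.capture("scene")[200:290,290:370]
cv2.imwrite("pics/crop3.png",np.hstack([cv2.resize(x,None,fx=5,fy=5,interpolation=cv2.INTER_CUBIC) for x in(a,b)]))
E
```

```text
t 13.4 p [0.5039 0.1005 0.1885] z [-0.    -0.001 -1.   ] yaw -57.71 F [-0.7  0.7  0.5] T [-0.09  0.15 -0.01] w 0.0866 g 0.0 j6 0.99
```

View pics/crop3.png

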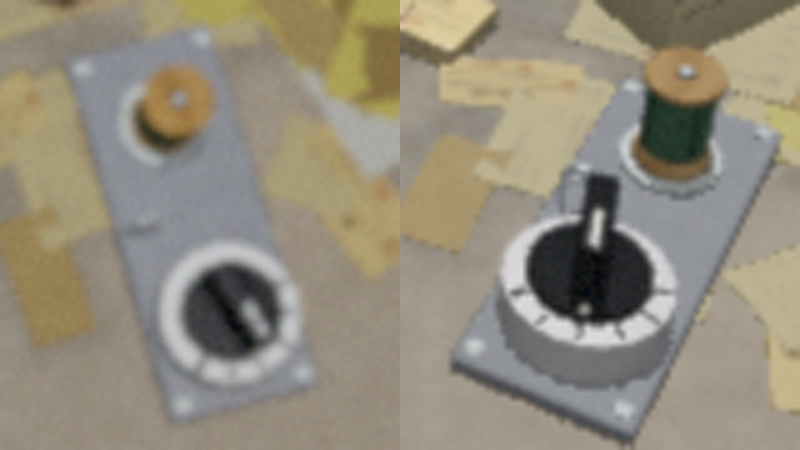

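The dial's dot, at crop (584,310), points at the third mark (583,336). That is two clicks from the broad stop mark at (518,292). The arm is clear of everything.

```bash
python3 -c "from bench import manip;print(manip.finish_job())"
```

```text
the job is handed in; nothing more can be done
None
```

I turned the spool unit's dial clockwise to its stop, then back two clicks and let go. The last picture shows it resting on the third mark; the bobbin unit's dial wasn't touched, and the job is handed in (no verdict was returned).

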